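# Butt the batten home and draw the sprung pointer rod to its length mark

## Robot

A 7-joint arm with a two-finger parallel gripper is mounted at the origin on the work surface. World frame = base frame: x ahead of the robot, y to its left, z up, the work surface at z = 0. Lengths are in mm, angles in rad, forces in N, time in s.
With the tool pointing down it reaches from about 400 to 875 mm from the base axis. Payload 6.5 kg.
Tool frame: the origin (TCP) lies at the very end of the fingers, on their centre line; the grasp point (between the pads) lies 19 mm behind it; x points along the fingers, z is the direction in which the jaws open and shut, and the axes are right-handed (so a half turn about x gives the same grasp; the last joint's range is limited). The gripper opens to 88 mm and grips with 3 to 60 N. Pads are 18 mm wide; open, the fingers measure 123 mm over their backs; the gripper's body (75 mm by 187 mm) begins 45 mm behind the grasp point.
Start: joints at [1.25, 0.536, -0.004, 1.538, 0.003, 1.067, -0.071], TCP at [163.83, -629.007, 238.716] pointing down, gripper open.
Joint ranges: [-2.7, 2.7], [-0.37, 2.16], [-1.27, 1.26], [0.24, 2.4], [-1.31, 4.45], [0.19, 1.91], [-2.76, 2.76]. Speed limits (rad/s): [2.39, 2.39, 3.14, 3.14, 3.14, 3.14, 3.14].

## Interface

Orientations are given as a unit quaternion [w, x, y, z].
In Python, from plant import r gives the robot as it stands.
- The arm moves only by the tool arm_command, never from a script. Its argument "rows" is a list that holds one entry, the list of rows, each a list of 4 numbers: the shift along the world's x, y, z in m, then the turn about the world's z in rad. A call has 1 to 10 rows; each row is the pose to reach, as a shift and turn from the pose commanded when the call began; what a row does not reach only later rows make up. A row lasts 1/8 s, in which the tool goes at most 62.5 mm and 10.7 degrees, less where a joint would pass 70% of its speed; a pose out of reach is approached as far as the arm can. A call with a gripper value outside its range is refused whole. "grip" is the closure, from 0 (fully open) to 1 (shut), set as the call begins (left out, the last holds). The fingers move at their own pace and stop on an object; "force" is the grip in N (left out, the last holds). Time passes only in rows, so rows that repeat a pose let the fingers close. It gives the time, the measured TCP pose, the force and the opening at its end, in the units of the state.
- r.get_state(): the state, without advancing time (a new reading comes with each control period).
- r.grab_frame(name): name is "side" or "top"; returns the picture (400x640x3 uint8, red, green, blue); there is no depth.
- r.calibration(name): a dict with "K" (3x3 intrinsics, pixels), "R" (3x3) and "t" (3): a world point X has camera coordinates R X + t. Camera axes: x right, y down, z forward; pixel columns grow to the right and rows downward; lengths in mm; the calibration is good to about 2 mm. A picture is of the moment at which its call begins. calibration takes no time and is no camera call.
- r.job_done(): hands the job in, once; it reports no verdict.
The state is a dict: "t": time; "qpos": joint angles; "qd": joint speeds; "tau": joint torques, N m; "tool_pos": TCP position; "tool_rot": TCP orientation; "wrist_force": force on the tool from outside, world axes, zero at the start; "wrist_torque": the same for the moment, N m; "gripper_width": finger opening in mm.
Only numpy, scipy, OpenCV 4.12 (cv2) and the standard library are available. Lean on these libraries where they do the work, as an engineer would, in place of code of your own. Each camera call takes 0.05 s, during which the arm holds its last target.

## Task

Slide the loose pale batten along the bench until it lies flat against the jig's fence with its end touching the jig's end stop; do not lift it. Then take the wooden grip of the sprung pointer rod, pull the rod out of its tube until the pointer blade is in line with the little upright length mark on the rail, and finish while still holding it there with the gripper, so that the cut can be marked. Leave the batten home and do not disturb the other things on the bench.

Things in the scene. Friction and masses are not known exactly. Their poses are not given: they have to be found in the camera images.
- jig: Wooden jig fixed to the bench (mm). Origin: inner corner on the bench where fence face and end-stop face meet. y: along the fence away from the stop, the way the rod pulls out; x: into the fence, away from the robot. Fence x 0 to 45, y -20 to 420, 30 high. Stop face y 0, x -60 to 45, 30 high. Rod's outer tube: x 30, y -206 to 18, to 67 high. Mark rail behind fence: x 45 to 79, 12 high.
- batten_center (a point): Centre of the loose pale wooden batten: 220 mm long (its y axis, within 0.1 rad of the jig's y), 44 mm wide (x), 28 mm high, 0.1 to 0.2 kg, on the bench on the robot's side of the fence, its side about 10 to 43 mm off the fence and its end 55 to 105 mm short of the stop. When home this point is at jig x -22, y 110 mm.
- grip (a point): Point in the upright wooden grip on the rod's end, 87 mm above the bench: block 24 mm (jig x) by 20 mm (jig y), 61 to 107 mm above the bench, at jig x 30 mm, y 60 mm + rod value. Grasp from above, closing along the jig's x. The pointer blade lies beneath it. Axes as the jig's.
- pointer (a point): On the centre line of the thin steel pointer blade (4 x 4 mm, 40 mm above the bench), near its far end. The blade crosses the fence under the grip at right angles to the rod, jig x -38 to 60 mm; this point is at jig x 60 mm, at the same jig y as the grip (60 mm + rod value). Axes as the jig's.
- mark_top (a point): Top of the length mark: small steel upright, 5 mm wide along the rail, 6 mm deep, top 46 mm above the bench at jig x 69 mm, on a low foot on the rail behind the fence. Fixed during the run, but set elsewhere each time: 110 to 190 mm from the stop face (jig y). Axes as the jig's.
- rod (a joint): How far the rod is pulled out, m: 0 fully in (its start), at most 0.16, growing to the jig's +y. An inner spring pulls it back: 3.3 N at 0 plus 55 N per m, so 6 to 11 N at the mark; it springs back when let go. In line with the mark the value is the mark's jig y minus 0.060. The mark is no stop: the rod can pass it.
- glue: White glue bottle, 150 mm high, 56 mm across, standing 280 to 360 mm beyond the end stop (jig -y). Origin at its foot. Leave alone.
- jar: Glass jar, 70 mm high, 60 mm across, standing on the robot side of the tube (jig -x, -y). Origin at its foot. Leave alone.
- hammer: Hammer lying behind the fence (jig +x), about 200 to 300 mm long. Leave alone.
- offcut: Dark offcut block, 60 x 90 x 28 mm, lying flat on the bench on the robot side, near the free end of the fence. Origin under its centre. Leave alone.
Mind the look-alikes: they are no part of the job. What is shaped like the part that bears batten_center but grey or turquoise is not meant.

How it is judged (in metres and radians):
On the way, in this order (a step that is already met when the one before it is completed fails the run):
1. the batten lies home: end within 5 mm of the stop, side within 4 mm of the fence (y of batten_center in the frame of jig between 0.105 and 0.115 m and x of batten_center in the frame of jig between -0.026 and -0.018 m and angle between the y axis of batten_center and the y axis of jig, either way round below 0.05 rad and height (world z) of batten_center below 0.02 m), for 0.2 s.
2. then the rod is pulled out by the gripper with the pointer within 5 mm of the mark (y of pointer in the frame of mark_top between -0.005 and 0.005 m and contact force between the fingers and rod above 2 N), for 0.2 s.
At the end, for the whole second after the job is handed in: The batten is flat on the bench with its end within 5 mm of the stop, its side within 4 mm of the fence and parallel to it within 0.05 rad; the rod is still, held by the fingers (over 2 N of contact), with its pointer within 5 mm of the length mark along the rail (all of step 1 and all of step 2 and velocity of joint rod between -0.01 and 0.01 m/s and linear speed of batten below 0.02 m/s); the arm keeps its last pose, push and grip.
It fails at once if the batten is lifted off the bench (height (world z) of batten_center above 0.034 m).
It fails at once if a bystander is moved by more than 30 mm (distance of any of glue, jar, hammer, offcut from where it was at the start of the episode above 0.03 m).
It also fails if it takes over 51 s, if anything falls off the work surface, if the arm or the gripper's body presses on something with over 40 N, if the wrist force passes 120 N, or if a joint passes its speed limit or range.

## Working session

There is one attempt and no reset: what is moved stays moved. The work goes in short steps, Python scripts to look and compute and a tool call to move; the robot and the scene stay as the last step left them, time stands still between calls to the robot, and variables do not carry over. Pictures are saved under pics/ and viewed, and the job is handed in when it is done.

Besides the shell and the picture viewer there is one more tool, called after "Call:" as a command line: name --argument value ..., lists and objects as JSON in quotes. arm_command: Moves the arm, as the interface text tells. Its arguments: {"type":"object","properties":{"rows":{"type":"array"},"grip":{"type":"number"},"force":{"type":"number"}},"required":["rows"]}

```bash
mkdir -p pics; ls
python3 - <<'E'
from plant import r
import cv2
for n in("side","top"):
    f=r.grab_frame(n); cv2.imwrite(f"pics/{n}0.png",cv2.cvtColor(f,cv2.COLOR_RGB2BGR))
    c=r.calibration(n);print(n,c)
print(r.get_state())
E
```

```text
pics
side {'K': array([[379.23817879,   0.        , 321.11977433],
       [  0.        , 379.23817879, 198.65875393],
       [  0.        ,   0.        ,   1.        ]]), 'R': array([[ 0.99420648, -0.10505073, -0.02275548],
       [-0.0738493 , -0.51376382, -0.85474734],
       [ 0.07810089,  0.85147583, -0.51854524]]), 't': array([-538.90243254,  109.96965444, 1013.64807689])}
top {'K': array([[514.52117465,   0.        , 324.79479165],
       [  0.        , 514.52117465, 193.81607733],
       [  0.        ,   0.        ,   1.        ]]), 'R': array([[ 5.10443486e-04, -9.99933635e-01, -1.15093404e-02],
       [-9.92290673e-01,  9.19892699e-04, -1.23928905e-01],
       [ 1.23931268e-01,  1.14838699e-02, -9.92224350e-01]]), 't': array([  20.4004031 ,  539.67899643, 1565.24116224])}
{'t': 0.1, 'qpos': array([ 1.24976878,  0.53708728, -0.00443917,  1.5387088 ,  0.00258773,
        1.06727046, -0.07122143]), 'qd': array([ 0.00033192, -0.00202495,  0.00105152, -0.00255728, -0.00113578,
        0.00066011, -0.00158141]), 'tau': array([ 2.67077208e-03, -5.72074521e+01,  9.93692614e-01, -2.52230787e+01,
       -5.62178786e-02,  1.33560834e-02,  2.63387017e-05]), 'tool_pos': array([ 163.71548177, -628.51428659,  237.95423922]), 'tool_rot': array([ 0.55906011,  0.43268894,  0.55992206, -0.43211036]), 'wrist_force': array([ 0.64621952,  0.49935307, -0.06857073]), 'wrist_torque': array([0.0142912 , 0.02864317, 0.02742446]), 'gripper_width': 88.10339089924625}
```

View pics/side0.png

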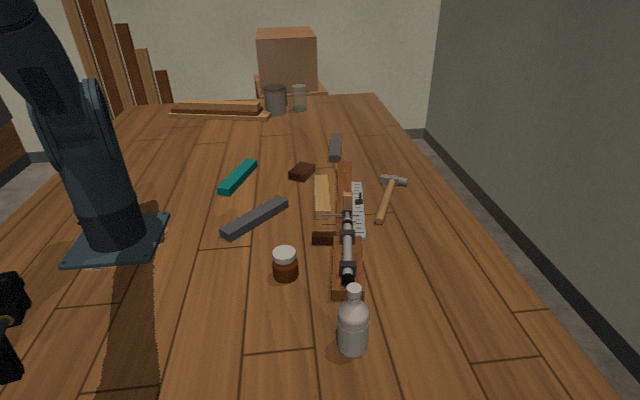

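View pics/top0.png

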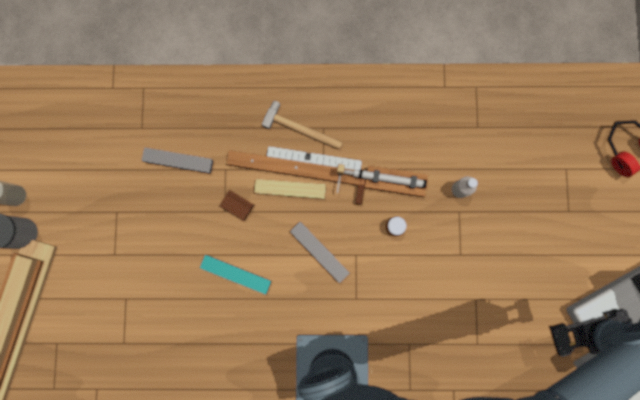

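The top view shows the jig running from (228,158) to (427,187), with its stop near (361,193). Batten-shaped candidates in the top view are pale (290,189), grey (178,160), grey (320,252) and turquoise (235,274). I choose the pale one. I'll check it in a close crop.

Run:
```python
import cv2
f=cv2.imread("pics/top0.png")[130:230,215:435]
a=cv2.resize(f[:, :130],None,fx=6,fy=6,interpolation=cv2.INTER_CUBIC);cv2.imwrite("pics/c1.png",a)
a=cv2.resize(f[:, 90:],None,fx=6,fy=6,interpolation=cv2.INTER_CUBIC);cv2.imwrite("pics/c2.png",a)
f=cv2.imread("pics/side0.png")[155:305,290:420]
cv2.imwrite("pics/c3.png",cv2.resize(f,None,fx=4,fy=4,interpolation=cv2.INTER_CUBIC))
```

```text
(no output)
```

View pics/c1.png

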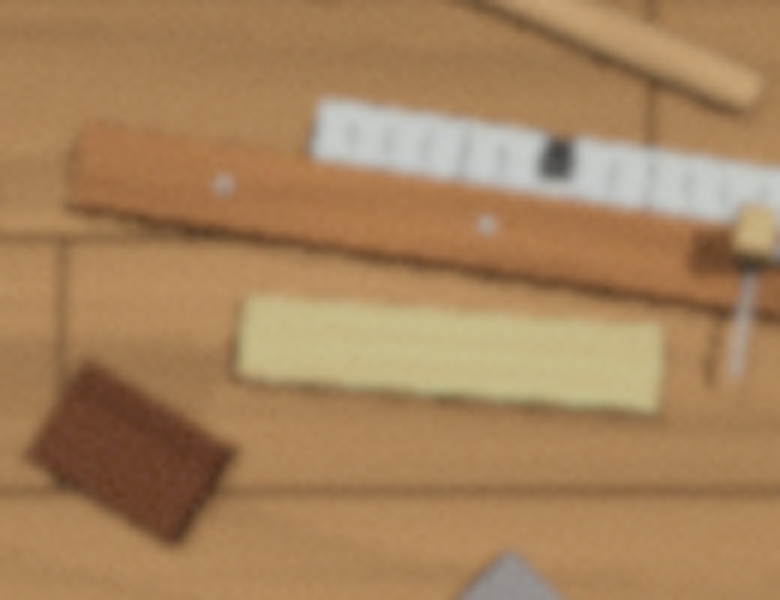

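View pics/c2.png

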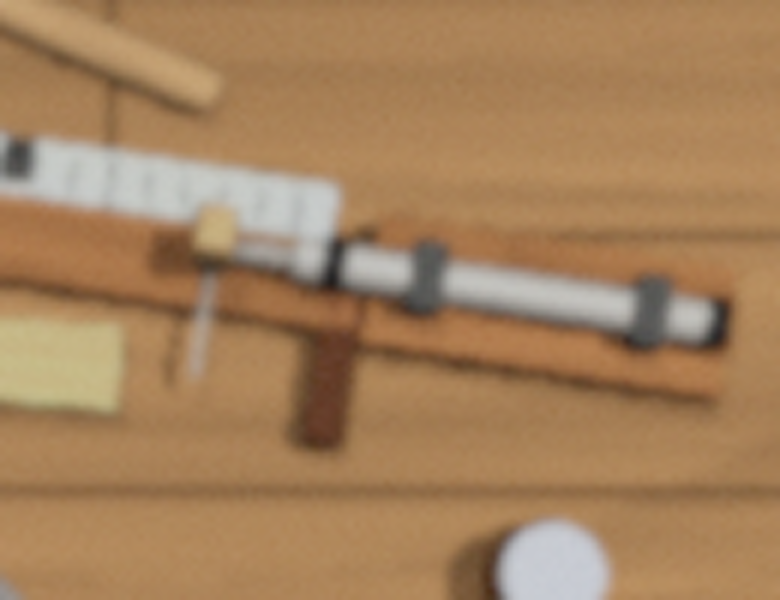

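View pics/c3.png

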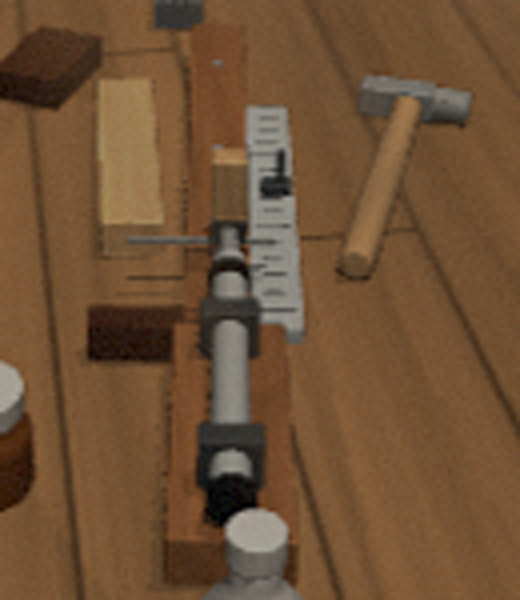

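The crop confirms it: the pale batten lies beside the fence, at about (290,189) in the top view. The mark is at about (307.5,156), the grip at (340,168) and the stop at about (358,195). Next I fit the poses.

```bash
cat > h.py <<'E'
import numpy as np,cv2
from plant import r
from scipy.optimize import least_squares
C={n:r.calibration(n) for n in("side","top")}
def proj(n,X):
    c=C[n];p=(np.atleast_2d(X)@c["R"].T+c["t"])@c["K"].T
    return p[:,:2]/p[:,2:]
def ray(n,uv,z):
    c=C[n];d=c["R"].T@np.linalg.solve(c["K"],[uv[0],uv[1],1]);o=-c["R"].T@c["t"]
    return o+d*(z-o[2])/d[2]
def J(p,X):
    X=np.atleast_2d(np.array(X,float));c,s=np.cos(p[2]),np.sin(p[2])
    return np.c_[p[0]+c*X[:,0]-s*X[:,1],p[1]+s*X[:,0]+c*X[:,1],X[:,2]]
def Ji(p,W):
    W=np.atleast_2d(np.array(W,float));c,s=np.cos(p[2]),np.sin(p[2]);d=W[:,:2]-p[:2]
    return np.c_[c*d[:,0]+s*d[:,1],-s*d[:,0]+c*d[:,1],W[:,2]]
def batten(f):
    hsv=cv2.cvtColor(f,cv2.COLOR_RGB2HSV)
    m=((hsv[...,0]>22)&(hsv[...,0]<32)&(hsv[...,1]>70)&(hsv[...,2]>140)).astype(np.uint8)
    n,l,s,c=cv2.connectedComponentsWithStats(m)
    return [(i,s[i].tolist(),c[i].round(2).tolist()) for i in range(1,n) if s[i,4]>60],l
E
python3 - <<'E'
from h import *
def cr(x,y,ox,oy,s): return ((x+.5)/s-.5+ox,(y+.5)/s-.5+oy)
T=[((0,420,30),cr(70,207,215,130,6)),((45,420,30),cr(83,122,215,130,6)),((0,0,30),cr(312,333,305,130,6)),((-60,0,30),cr(303,440,305,130,6)),((30,60,107),cr(217,218,305,130,6)),((0,-206,30),cr(712,396,305,130,6))]
def res(p): return (proj("top",J(p,[a for a,_ in T]))-np.array([b for _,b in T])).ravel()
s=least_squares(res,[600,-60,0],loss="soft_l1");p=s.x
print("jig",p, s.fun.reshape(-1,2).round(2).tolist()); np.save("jig.npy",p)
f=cv2.cvtColor(cv2.imread("pics/top0.png"),cv2.COLOR_BGR2RGB)
b,l=batten(f);print(b)
def draw(n,pp,out,box,sc):
    im=cv2.imread(f"pics/{n}0.png");x,y,w,h=box
    im=cv2.resize(im[y:y+h,x:x+w],None,fx=sc,fy=sc,interpolation=cv2.INTER_CUBIC)
    def poly(P,c):
        q=((proj(n,J(pp,P))-[x,y]+.5)*sc).round().astype(int);cv2.polylines(im,[q],True,c,1)
    poly([(0,-20,30),(45,-20,30),(45,420,30),(0,420,30)],(0,255,0))
    poly([(-60,0,30),(0,0,30),(0,0,0),(-60,0,0)],(255,0,0))
    poly([(18,50,107),(42,50,107),(42,70,107),(18,70,107)],(0,0,255))
    poly([(-38,60,40),(60,60,40)],(255,255,0))
    poly([(45,18,12),(79,18,12),(79,240,12),(45,240,12)],(255,0,255))
    cv2.imwrite(out,im)
draw("top",p,"pics/d1.png",(220,140,150,80),5)
draw("side",p,"pics/d2.png",(300,155,90,110),5)
for n,uv in(("side",(290+281/4,155+152/4)),("top",cr(557,140,215,130,6))):
    print(n,Ji(p,ray(n,uv,46)))
E
```

```text
jig [ 5.69044086e+02 -8.25303395e+01 -1.60037186e-01] [[-0.57, -0.41], [-0.13, -0.12], [1.19, -0.49], [-0.25, 0.56], [-0.01, 2.03], [0.1, -0.6]]
[(1, [255, 181, 69, 17, 763], [290.21, 188.56])]
side [[ 70.34829953 169.84440585  46.        ]]
top [[ 71.32180869 170.43404144  46.        ]]
```

View pics/d1.png

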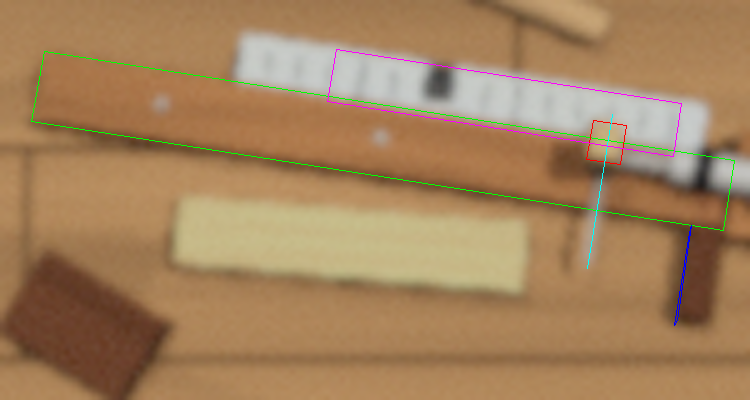

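View pics/d2.png

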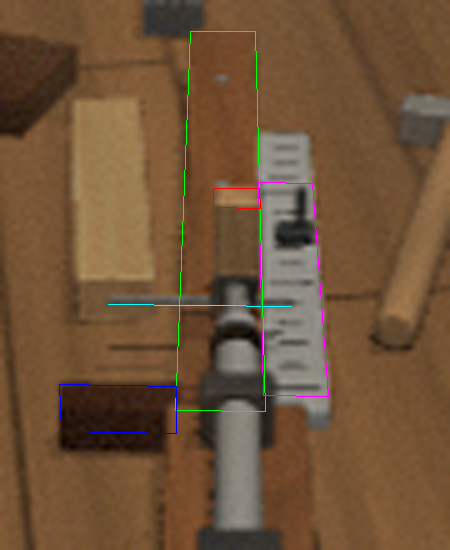

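```bash
cat >> h.py <<'E'
def fitb(f):
    # top face of batten at z=28: min-area rectangle of the mask
    b,l=batten(f);i=max(b,key=lambda q:q[1][4])[0]
    pts=np.argwhere(l==i)[:,::-1]
    (W)=np.array([ray("top",q,28)[:2] for q in pts]);c=W.mean(0)
    w,v=np.linalg.eigh(np.cov((W-c).T));a=v[:,1]*np.sign(v[1,1])
    return c,np.arctan2(-a[0],a[1]),np.sqrt(12*w)
E
python3 - <<'E'
from h import *
p=np.load("jig.npy")
f=cv2.cvtColor(cv2.imread("pics/top0.png"),cv2.COLOR_BGR2RGB)
c,a,e=fitb(f);print(c,a,e,Ji(p,[*c,14]),a-p[2])
from scipy.spatial.transform import Rotation as R
q=r.get_state()["tool_rot"];print(R.from_quat(q,scalar_first=True).as_matrix().round(3))
print(J(p,[[-59-20,150,0],[-22,255,0]]))
E
```

```text
[557.07614179 128.49306966] -0.10652106444184024 [ 37.77063471 207.99544167] [[-45.44262785 206.41966591  14.        ]] 0.05351612153611983
[[-0.     0.968  0.252]
 [ 0.001  0.252 -0.968]
 [-1.    -0.    -0.001]]
[[514.95683607  78.14190272   0.        ]
 [587.96071983 172.71691504   0.        ]]
```

Run:
```python
from h import *
p=np.load("jig.npy")
for n,uv,z in(("offcut",(237,205),28),("off corner",(215+238/6,130+453/6),28),("jar",(397,226),70),("glue foot",(463,188),80),("grey2",(293,226),28)):
    w=ray("top",uv,z);print(n,w,Ji(p,w))
print(J(p,[[-115,205,0],[-61,205,0],[-26,350,0],[-26,229,0],[30,60,0],[30,170,0]]).round(1))
```

```text
offcut [505.52239042 293.96466513  28.        ] [[-122.70630475  361.56141535   28.        ]]
off corner [503.91994947 238.78929222  28.        ] [[-115.49580168  306.83575191   28.        ]]
jar [ 437.38230677 -197.39456906   70.        ] [[-111.67514045 -134.37737265   70.        ]]
glue foot [ 551.16571023 -396.50681622   80.        ] [[  32.38378139 -312.81329086   80.        ]]
grey2 [440.0442114  118.77206684  28.        ] [[-159.42995953  178.17327069   28.        ]]
[[488.2 138.2   0. ]
 [541.5 129.6   0. ]
 [599.2 267.1   0. ]
 [579.9 147.7   0. ]
 [608.2 -28.1   0. ]
 [625.8  80.5   0. ]]
```

Call:
arm_command --rows '[[[0.05, 0.03, 0.01, 0.15], [0.1, 0.07, 0.02, 0.3], [0.15, 0.11, 0.02, 0.45], [0.2, 0.15, 0.02, 0.6], [0.24, 0.2, 0.02, 0.75], [0.27, 0.25, 0.02, 0.9], [0.29, 0.3, 0.02, 1.05], [0.29, 0.36, 0.02, 1.157], [0.29, 0.42, 0.02, 1.157], [0.29, 0.48, 0.02, 1.157]]]' --grip 1 --force 20

```text
t: 1.35
tool_pos: [453.4, -147.1, 258.5]
tool_rot: [0.705, 0.056, 0.705, -0.056]
wrist_force: [0.5, 1.0, -0.0]
gripper_width: 0.4
```

Call:
arm_command --rows '[[[0.005, 0.06, 0, 0], [0.01, 0.12, 0, 0], [0.02, 0.18, 0, 0], [0.03, 0.24, -0.03, 0], [0.032, 0.287, -0.08, 0], [0.032, 0.287, -0.14, 0], [0.032, 0.287, -0.2, 0], [0.032, 0.287, -0.235, 0], [0.032, 0.287, -0.247, 0], [0.032, 0.287, -0.247, 0]]]'

```text
t: 2.6
tool_pos: [485.9, 138.0, 11.9]
tool_rot: [0.705, 0.056, 0.705, -0.056]
wrist_force: [0.1, 0.9, 0.8]
gripper_width: 0.2
```

Run:
```python
from h import *
f=r.grab_frame("top");cv2.imwrite("pics/t1.png",cv2.resize(cv2.cvtColor(f[120:270,200:440],cv2.COLOR_RGB2BGR),None,fx=3,fy=3))
f=r.grab_frame("side");cv2.imwrite("pics/s1.png",cv2.resize(cv2.cvtColor(f[140:290,210:420],cv2.COLOR_RGB2BGR),None,fx=3,fy=3))
s=r.get_state();print(s["tool_pos"],s["wrist_force"])
```

```text
[487.03704533 138.32195628  13.15873405] [ 0.4006104   0.26424666 -0.0840061 ]
```

View pics/t1.png

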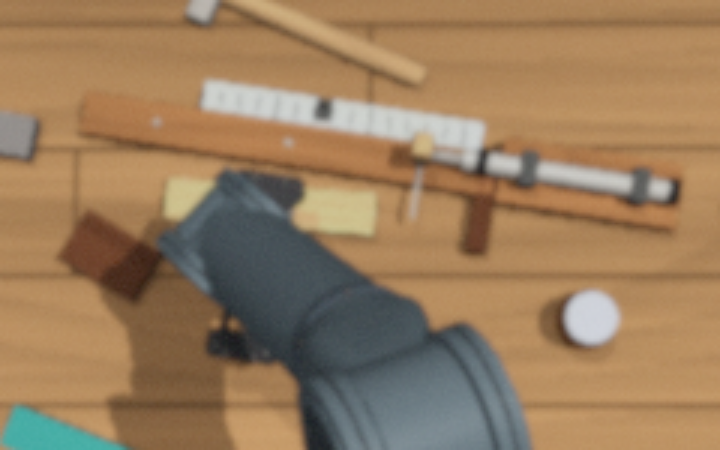

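View pics/s1.png

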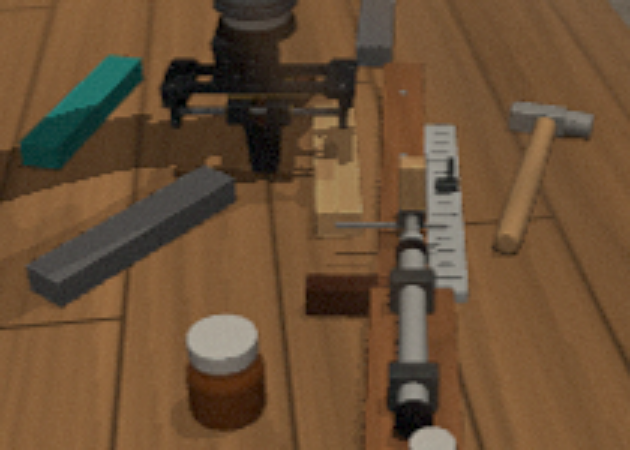

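The finger is in the gap on the robot side of the batten: tip near (262,165) in the side crop, batten at (338,190). Now I push along the jig's +x.

Call:
arm_command --rows '[[[0.008, -0.001, -0.001, 0], [0.016, -0.0025, -0.002, 0], [0.024, -0.004, -0.002, 0], [0.03, -0.005, -0.002, 0], [0.034, -0.0055, -0.002, 0], [0.038, -0.006, -0.002, 0], [0.042, -0.0065, -0.002, 0], [0.046, -0.0075, -0.002, 0], [0.046, -0.0075, -0.002, 0]]]'

```text
t: 3.82
tool_pos: [532.3, 130.4, 9.7]
tool_rot: [0.705, 0.056, 0.705, -0.056]
wrist_force: [-0.2, 0.8, -0.3]
gripper_width: 0.3
```

Call:
arm_command --rows '[[[0.003, -0.0005, 0, 0], [0.006, -0.001, 0, 0], [0.006, -0.001, 0, 0]]]'

```text
t: 4.2
tool_pos: [538.2, 129.5, 9.7]
tool_rot: [0.705, 0.056, 0.705, -0.056]
wrist_force: [-0.6, 0.1, -0.7]
gripper_width: 0.1
```

Call:
arm_command --rows '[[[0.003, -0.0005, 0, 0], [0.005, -0.001, 0, 0], [0.005, -0.001, 0, 0]]]'

```text
t: 4.58
tool_pos: [543.2, 128.4, 9.8]
tool_rot: [0.705, 0.056, 0.705, -0.056]
wrist_force: [-0.6, 0.6, 0.3]
gripper_width: 0.5
```

Run:
```python
from h import *
f=r.grab_frame("top");cv2.imwrite("pics/t2.png",cv2.resize(cv2.cvtColor(f[130:230,220:360],cv2.COLOR_RGB2BGR),None,fx=5,fy=5))
f=r.grab_frame("side");cv2.imwrite("pics/s2.png",cv2.resize(cv2.cvtColor(f[150:250,270:400],cv2.COLOR_RGB2BGR),None,fx=5,fy=5))
s=r.get_state();print(s["tool_pos"],s["wrist_force"])
```

```text
[543.09614344 128.31776128   9.766241  ] [ 0.46684154 -0.63315066 -0.0175347 ]
```

View pics/t2.png

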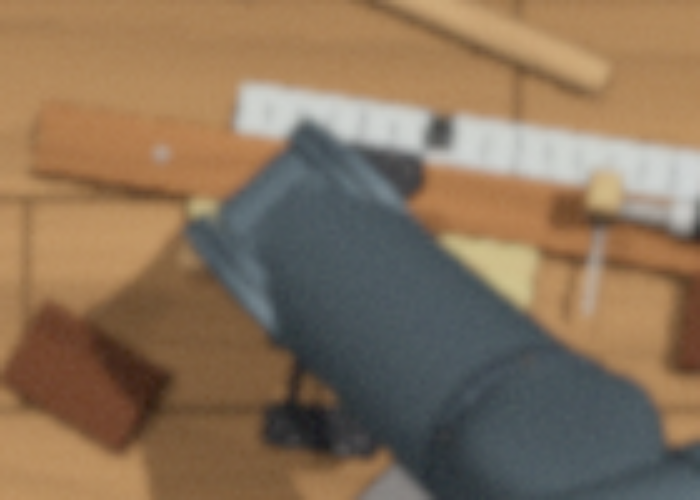

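View pics/s2.png

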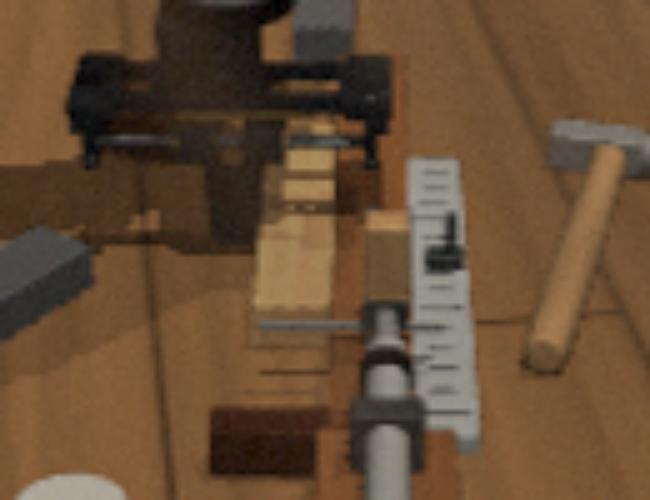

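The batten is now nearly against the fence; its near end is at about (290,310) in the side crop. I push on until the force rises.

Call:
arm_command --rows '[[[0.002, -0.0003, 0, 0], [0.004, -0.0006, 0, 0], [0.004, -0.0006, 0, 0]]]'

```text
t: 5.05
tool_pos: [543.9, 128.2, 9.6]
tool_rot: [0.703, 0.055, 0.707, -0.056]
wrist_force: [-9.0, 0.5, 9.3]
gripper_width: 0.4
```

Call:
arm_command --rows '[[[0.002, -0.0003, 0, 0], [0.003, -0.0005, 0, 0], [0.003, -0.0005, 0, 0]]]'

```text
t: 5.42
tool_pos: [544.0, 128.2, 9.5]
tool_rot: [0.702, 0.054, 0.708, -0.056]
wrist_force: [-16.9, 0.7, 17.7]
gripper_width: 0.2
```

Call:
arm_command --rows '[[[-0.015, 0.002, 0.0, 0], [-0.03, 0.005, 0.01, 0], [-0.03, 0.005, 0.06, 0], [-0.02, 0.03, 0.08, 0], [0.01, 0.08, 0.08, 0], [0.04, 0.12, 0.08, 0], [0.049, 0.14, 0.06, 0], [0.049, 0.14, 0.02, 0], [0.049, 0.14, 0.002, 0], [0.049, 0.14, 0.002, 0]]]'

```text
t: 6.68
tool_pos: [598.0, 266.6, 11.0]
tool_rot: [0.704, 0.056, 0.705, -0.057]
wrist_force: [1.0, -0.5, 0.6]
gripper_width: 0.2
```

Run:
```python
from h import *
f=r.grab_frame("top");cv2.imwrite("pics/t3.png",cv2.resize(cv2.cvtColor(f[130:230,220:360],cv2.COLOR_RGB2BGR),None,fx=5,fy=5))
f=r.grab_frame("side");cv2.imwrite("pics/s3.png",cv2.resize(cv2.cvtColor(f[150:250,270:400],cv2.COLOR_RGB2BGR),None,fx=5,fy=5))
s=r.get_state();print(s["tool_pos"],s["wrist_force"])
```

```text
[599.55007783 267.49290734  13.02178492] [ 1.60187658 -0.79007201 -0.15234146]
```

View pics/t3.png

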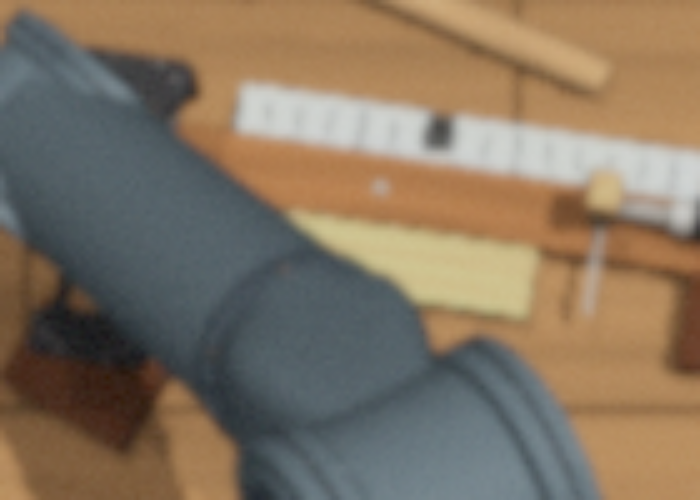

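View pics/s3.png

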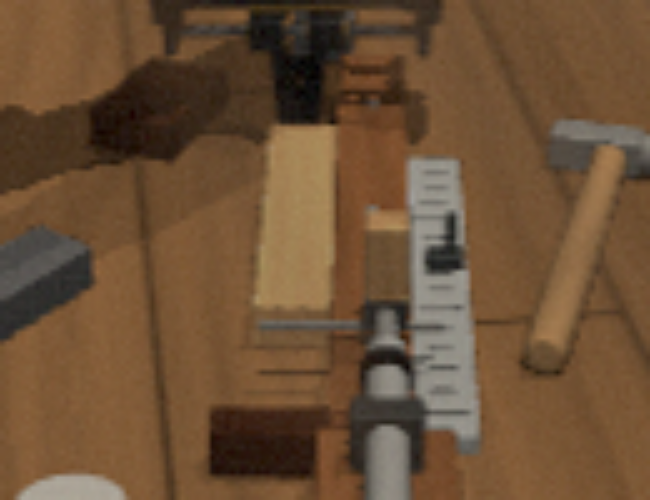

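The batten lies flush along the fence, and the finger stands at its far end, centred at about (298,110) in the side crop. Now I push towards the stop.

Call:
arm_command --rows '[[[-0.0016, -0.0099, 0, 0], [-0.0032, -0.0197, 0, 0], [-0.0048, -0.0296, 0, 0], [-0.0064, -0.0395, 0, 0], [-0.008, -0.0494, 0, 0], [-0.0095, -0.0592, 0, 0], [-0.0111, -0.0691, 0, 0], [-0.0127, -0.079, 0, 0], [-0.0143, -0.0888, 0, 0], [-0.0159, -0.0987, 0, 0]]]'

```text
t: 8.02
tool_pos: [582.8, 168.0, 11.7]
tool_rot: [0.705, 0.056, 0.705, -0.056]
wrist_force: [0.5, 1.9, 1.5]
gripper_width: 0.7
```

Call:
arm_command --rows '[[[-0.0008, -0.0049, 0, 0], [-0.0013, -0.0079, 0, 0], [-0.0016, -0.0099, 0, 0], [-0.0016, -0.0099, 0, 0]]]'

```text
t: 8.52
tool_pos: [581.2, 158.5, 11.6]
tool_rot: [0.705, 0.056, 0.705, -0.056]
wrist_force: [-0.4, -0.3, -0.1]
gripper_width: 0.4
```

Run:
```python
from h import *
f=r.grab_frame("top");cv2.imwrite("pics/t4.png",cv2.resize(cv2.cvtColor(f[130:230,220:380],cv2.COLOR_RGB2BGR),None,fx=5,fy=5))
f=r.grab_frame("side");cv2.imwrite("pics/s4.png",cv2.resize(cv2.cvtColor(f[150:250,270:400],cv2.COLOR_RGB2BGR),None,fx=5,fy=5))
s=r.get_state();print(s["tool_pos"],s["wrist_force"],Ji(np.load("jig.npy"),s["tool_pos"]))
```

```text
[581.21514387 158.69264872  11.60684567] [0.13932208 0.04927652 0.32377999] [[-26.42454086 240.08000406  11.60684567]]
```

View pics/t4.png

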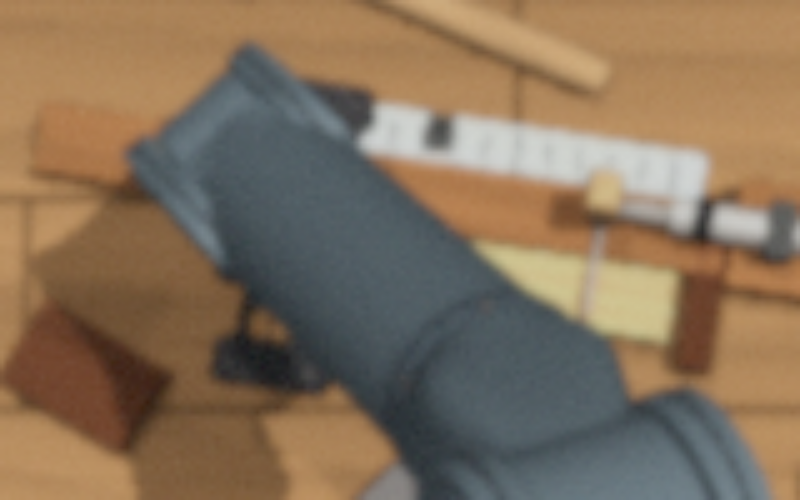

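View pics/s4.png

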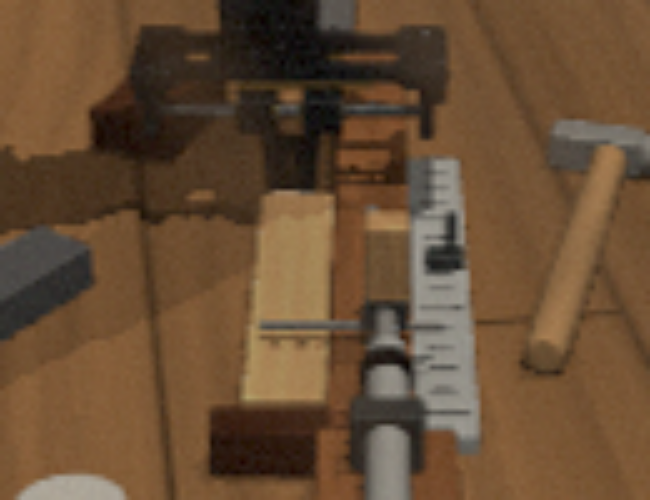

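The batten's end is just short of the stop, at about (285,402) against the stop's top edge at 405 in the side crop. I keep pushing until the force rises.

Call:
arm_command --rows '[[[-0.0005, -0.003, 0, 0], [-0.001, -0.006, 0, 0], [-0.001, -0.006, 0, 0]]]'

```text
t: 9.0
tool_pos: [580.3, 152.3, 11.7]
tool_rot: [0.705, 0.056, 0.705, -0.056]
wrist_force: [-0.1, -0.5, 0.0]
gripper_width: 0.1
```

Call:
arm_command --rows '[[[-0.0003, -0.002, 0, 0], [-0.0006, -0.004, 0, 0], [-0.0006, -0.004, 0, 0]]]'

```text
t: 9.38
tool_pos: [579.8, 150.2, 11.9]
tool_rot: [0.705, 0.057, 0.705, -0.055]
wrist_force: [0.5, 4.1, -1.3]
gripper_width: 0.4
```

Call:
arm_command --rows '[[[-0.0003, -0.002, 0, 0], [-0.0006, -0.004, 0, 0], [-0.0006, -0.004, 0, 0]]]'

```text
t: 9.75
tool_pos: [579.9, 150.2, 12.7]
tool_rot: [0.706, 0.058, 0.704, -0.052]
wrist_force: [0.9, 12.2, -0.1]
gripper_width: 0.3
```

Call:
arm_command --rows '[[[0.002, 0.012, 0, 0], [0.004, 0.025, 0.005, 0], [0.004, 0.025, 0.06, 0], [-0.03, 0.0, 0.06, 0], [-0.06, -0.04, 0.06, 0], [-0.075, -0.065, 0.06, 0], [-0.075, -0.065, 0.03, 0], [-0.075, -0.065, 0, 0], [-0.075, -0.065, 0, 0]]]'

```text
t: 10.88
tool_pos: [502.7, 79.3, 10.5]
tool_rot: [0.704, 0.055, 0.706, -0.057]
wrist_force: [0.3, -0.5, -0.5]
gripper_width: 0.7
```

Call:
arm_command --rows '[[[0.01, -0.0015, 0, 0], [0.018, -0.003, 0, 0], [0.024, -0.004, 0, 0], [0.028, -0.0045, 0, 0], [0.032, -0.005, 0, 0], [0.032, -0.005, 0, 0]]]'

```text
t: 11.62
tool_pos: [535.5, 74.8, 11.6]
tool_rot: [0.704, 0.056, 0.705, -0.056]
wrist_force: [-1.9, 0.3, 1.6]
gripper_width: 0.3
```

Call:
arm_command --rows '[[[0.002, -0.0003, 0, 0], [0.004, -0.0006, 0, 0], [0.004, -0.0006, 0, 0]]]'

```text
t: 12.0
tool_pos: [535.6, 74.7, 11.3]
tool_rot: [0.702, 0.055, 0.708, -0.056]
wrist_force: [-13.9, 1.2, 13.4]
gripper_width: 0.5
```

Call:
arm_command --rows '[[[-0.015, 0.0025, 0, 0], [-0.04, 0.006, 0.0, 0], [-0.05, 0.008, 0.05, 0], [-0.05, 0.008, 0.11, 0], [-0.05, 0.008, 0.17, 0], [-0.05, 0.008, 0.2, 0], [-0.08, 0.06, 0.2, 0], [-0.08, 0.1, 0.2, 0], [-0.08, 0.1, 0.2, 0]]]' --grip 1

```text
t: 13.12
tool_pos: [459.6, 177.6, 212.2]
tool_rot: [0.706, 0.055, 0.704, -0.053]
wrist_force: [0.5, -0.2, 0.1]
gripper_width: 0.4
```

Run:
```python
from h import *
p=np.load("jig.npy")
f=r.grab_frame("top");cv2.imwrite("pics/t5.png",cv2.resize(cv2.cvtColor(f[130:230,220:380],cv2.COLOR_RGB2BGR),None,fx=5,fy=5))
f=r.grab_frame("side");cv2.imwrite("pics/s5.png",cv2.cvtColor(f,cv2.COLOR_RGB2BGR));cv2.imwrite("pics/s5c.png",cv2.resize(cv2.cvtColor(f[170:250,300:390],cv2.COLOR_RGB2BGR),None,fx=7,fy=7,interpolation=cv2.INTER_CUBIC))
s=r.get_state();print(s["tool_pos"],s["wrist_force"],J(p,[[30,60,0],[30,170,0]]))
```

```text
[460.14275142 173.77813183 211.53804393] [-0.52950978 -0.28943468  0.28281994] [[608.22202155 -28.07770553   0.        ]
 [625.75106247  80.51664388   0.        ]]
```

View pics/t5.png

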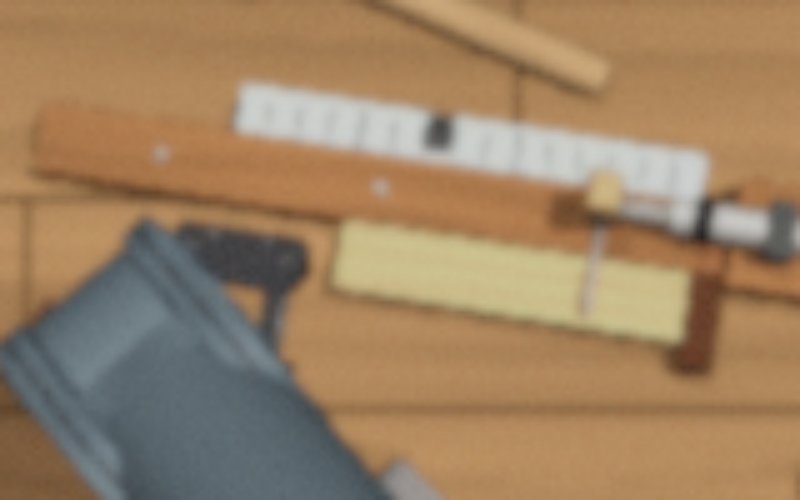

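View pics/s5c.png

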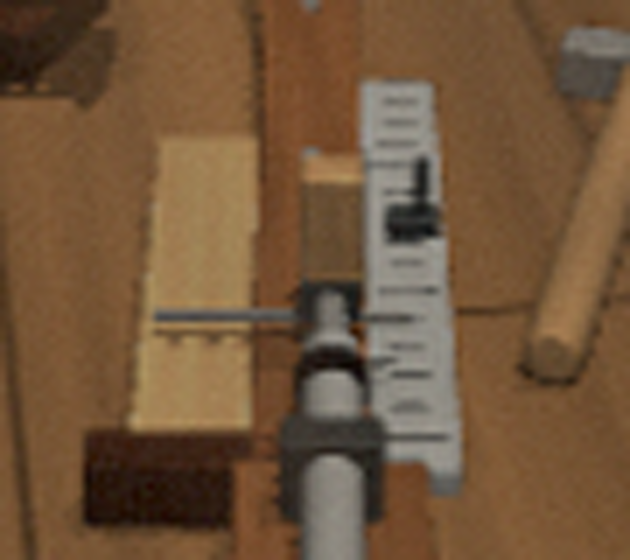

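The top crop shows the batten flush against both the fence and the stop (its right end at (690,305) touches the stop). I'm refining the mark position relative to the blade (side crop: blade ends (155,316) and (412,318), mark top about (421,160)).

Run:
```python
from h import *
p=np.load("jig.npy")
S=lambda x,y:(300+(x+.5)/7-.5,170+(y+.5)/7-.5)
T=lambda x,y:(220+(x+.5)/5-.5,130+(y+.5)/5-.5)
for k,n,uv,z in[("blade near","side",S(155,316),40),("blade far","side",S(412,318),40),("mark top","side",S(421,160),46),("grip top near edge c","side",S(331,182),107),("grip top far c","side",S(331,156),107),
 ("blade near","top",T(585,312),40),("blade mid","top",T(597,240),40),("mark top","top",T(440,123),46),("grip top c","top",T(606,184),107),
 ("bat L","top",T(343,219),28),("bat LL","top",T(331,290),28),("bat RR","top",T(685,343),28),("bat R","top",T(693,272),28)]:
    print(k,n,Ji(p,ray(n,uv,z)).round(1))
c,a,e=fitb(r.grab_frame("top"));print(Ji(p,[*c,14]),a-p[2])
```

```text
blade near side [[-36.5  62.7  40. ]]
blade far side [[62.1 63.3 40. ]]
mark top side [[ 68.9 173.1  46. ]]
grip top near edge c side [[ 30.3  52.2 107. ]]
grip top far c side [[ 30.4  71.2 107. ]]
blade near top [[-34.8  61.4  40. ]]
blade mid top [[11.  61.2 40. ]]
mark top top [[ 67.4 169.2  46. ]]
grip top c top [[ 34.6  60.6 107. ]]
bat L top [[  0.8 220.7  28. ]]
bat LL top [[-44.7 220.5  28. ]]
bat RR top [[-42.6  -3.   28. ]]
bat R top [[ 2.4 -1.1 28. ]]
[[-21.86325798 110.29720054  14.        ]] -0.02956108656109316
```

Call:
arm_command --rows '[[[0.03, -0.04, 0, 0], [0.06, -0.08, 0, 0], [0.09, -0.12, 0, 0], [0.12, -0.16, 0, 0], [0.14, -0.19, 0, 0], [0.149, -0.201, 0, 0], [0.149, -0.201, -0.01, 0], [0.149, -0.201, -0.03, 0], [0.149, -0.201, -0.045, 0], [0.149, -0.201, -0.045, 0]]]' --grip 0

```text
t: 14.52
tool_pos: [607.6, -26.0, 164.8]
tool_rot: [0.704, 0.056, 0.706, -0.056]
wrist_force: [0.1, 0.1, 0.0]
gripper_width: 87.9
```

Run:
```python
from h import *
p=np.load("jig.npy")
f=r.grab_frame("top");cv2.imwrite("pics/t6.png",cv2.resize(cv2.cvtColor(f[120:240,260:400],cv2.COLOR_RGB2BGR),None,fx=5,fy=5))
f=r.grab_frame("side");cv2.imwrite("pics/s6.png",cv2.resize(cv2.cvtColor(f[130:250,270:410],cv2.COLOR_RGB2BGR),None,fx=5,fy=5))
s=r.get_state();print(s["tool_pos"],Ji(p,s["tool_pos"]),s["gripper_width"],s["wrist_force"])
```

```text
[609.03548629 -26.27453855 166.64502443] [[ 30.51572625  61.90975457 166.64502443]] 88.36247281226372 [-0.43601545 -0.13534979 -0.59535855]
```

View pics/t6.png

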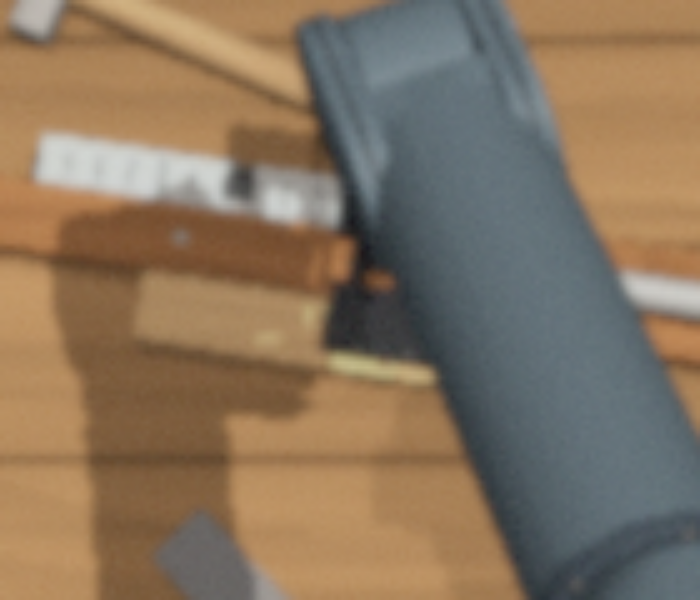

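View pics/s6.png

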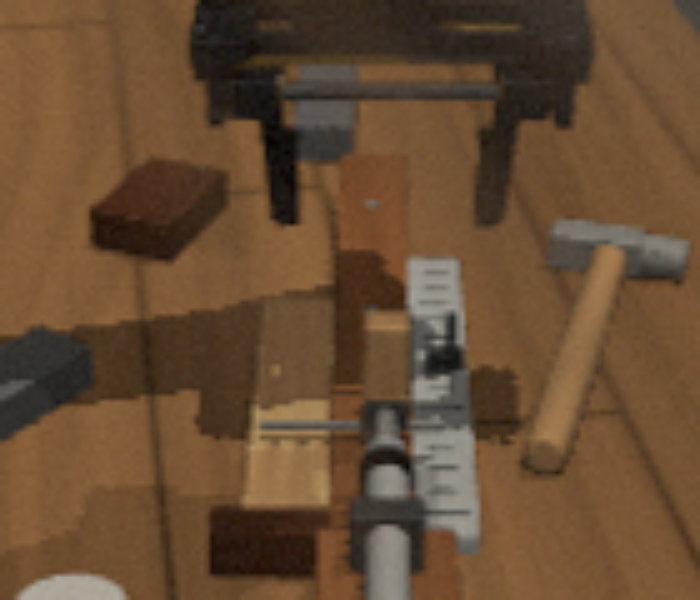

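The fingers straddle the grip: finger centre column about 388, grip column about 387 in the side crop. I'm going down, then closing.

Call:
arm_command --rows '[[[0, 0, -0.04, 0], [0, 0, -0.07, 0], [0, 0, -0.09, 0], [0, 0, -0.098, 0], [0, 0, -0.098, 0]]]'

```text
t: 15.25
tool_pos: [609.5, -26.7, 69.0]
tool_rot: [0.705, 0.056, 0.705, -0.056]
wrist_force: [0.4, 0.7, 0.4]
gripper_width: 88.0
```

Call:
arm_command --rows '[[[0, 0, 0, 0], [0, 0, 0, 0], [0, 0, 0, 0], [0, 0, 0, 0], [0, 0, 0, 0], [0, 0, 0, 0]]]' --grip 1 --force 40

```text
t: 16.0
tool_pos: [609.1, -26.8, 68.7]
tool_rot: [0.705, 0.056, 0.705, -0.056]
wrist_force: [0.5, 0.2, 0.5]
gripper_width: 30.4
```

Call:
arm_command --rows '[[[0, 0, 0, 0], [0, 0, 0, 0], [0, 0, 0, 0]]]'

```text
t: 16.38
tool_pos: [609.4, -26.8, 68.7]
tool_rot: [0.705, 0.056, 0.705, -0.056]
wrist_force: [1.7, 0.1, -1.7]
gripper_width: 23.9
```

It holds the 24 mm grip. Now I pull 100 mm along the jig's +y.

Call:
arm_command --rows '[[[0.0019, 0.0118, 0, 0], [0.0038, 0.0237, 0, 0], [0.0057, 0.0355, 0, 0], [0.0077, 0.0474, 0, 0], [0.0096, 0.0592, 0, 0], [0.0115, 0.0711, 0, 0], [0.0134, 0.083, 0, 0], [0.0147, 0.0908, 0, 0], [0.0159, 0.0987, 0, 0], [0.0159, 0.0987, 0, 0]]]'

```text
t: 17.62
tool_pos: [624.7, 69.4, 68.7]
tool_rot: [0.704, 0.055, 0.705, -0.058]
wrist_force: [-2.3, -8.0, 3.6]
gripper_width: 23.5
```

Run:
```python
from h import *
p=np.load("jig.npy")
f=r.grab_frame("top");cv2.imwrite("pics/t7.png",cv2.resize(cv2.cvtColor(f[130:230,250:390],cv2.COLOR_RGB2BGR),None,fx=5,fy=5))
f=r.grab_frame("side");cv2.imwrite("pics/s7.png",cv2.resize(cv2.cvtColor(f[170:250,300:390],cv2.COLOR_RGB2BGR),None,fx=7,fy=7,interpolation=cv2.INTER_CUBIC))
s=r.get_state();print(s["tool_pos"],Ji(p,s["tool_pos"]),s["gripper_width"],s["wrist_force"])
```

```text
[624.57519149  68.79941123  68.65681679] [[ 30.7063537  158.24511685  68.65681679]] 23.645279496458777 [-1.95569485 -8.26344045  4.11547493]
```

View pics/t7.png

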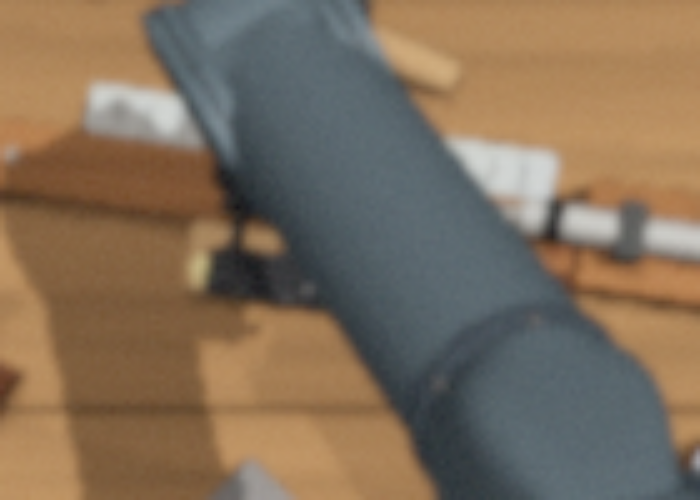

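View pics/s7.png

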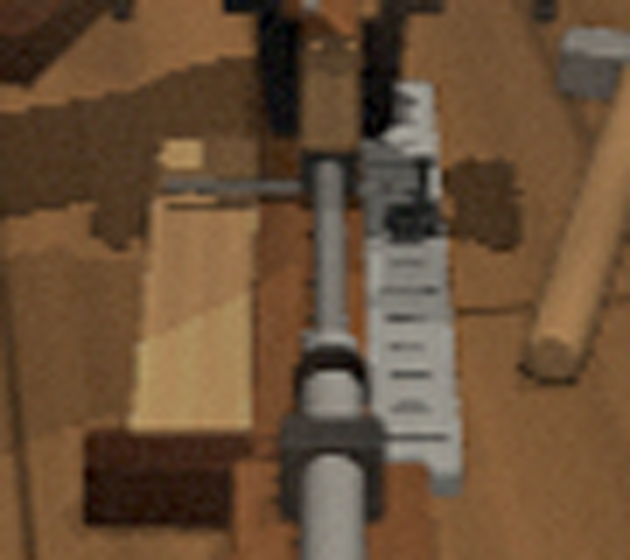

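Run:
```python
from h import *
p=np.load("jig.npy")
S=lambda x,y:(300+(x+.5)/7-.5,170+(y+.5)/7-.5)
f=r.grab_frame("side");cv2.imwrite("pics/s8.png",cv2.resize(cv2.cvtColor(f[183:208,318:368],cv2.COLOR_RGB2BGR),None,fx=16,fy=16,interpolation=cv2.INTER_CUBIC))
print(Ji(p,ray("side",S(165,186),40)),Ji(p,ray("side",S(300,187),40)))
for y in(55,59,63,158,163,168):
  q=proj("side",J(p,[[-38,y,40],[60,y,40]]));print(y,((q-[318,183]+.5)*16).round())
```

```text
[[-37.53937696 160.2373383   40.        ]] [[ 18.6161499  160.36631789  40.        ]]
55 [[ 56. 541.]
 [643. 548.]]
59 [[ 57. 528.]
 [643. 534.]]
63 [[ 59. 514.]
 [642. 521.]]
158 [[ 87. 225.]
 [628. 229.]]
163 [[ 89. 211.]
 [627. 215.]]
168 [[ 90. 197.]
 [626. 201.]]
```

View pics/s8.png

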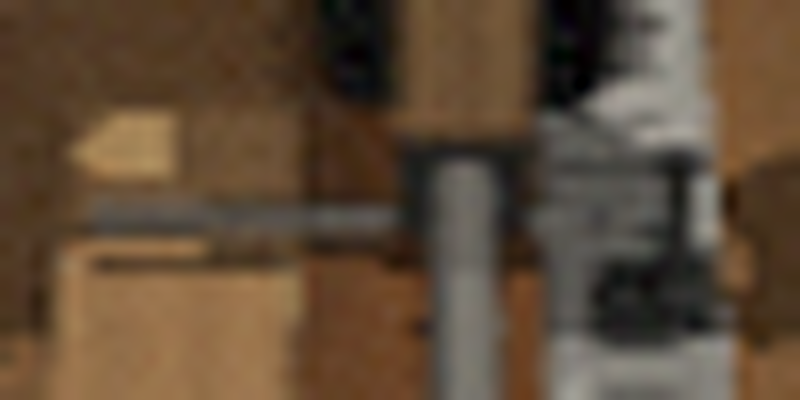

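Run:
```python
from h import *
p=np.load("jig.npy")
Z=lambda x,y:(318+(x+.5)/16-.5,183+(y+.5)/16-.5)
for y in(150,155,160,165):print(y,Ji(p,ray("side",Z(683,y),46)).round(1))
p2=p.copy()
f=cv2.imread("pics/top0.png")
im=cv2.resize(f[148:180,298:348],None,fx=16,fy=16,interpolation=cv2.INTER_CUBIC)
for y,c in((168,(0,255,0)),):
    P=[(66,y-2.5,46),(72,y-2.5,46),(72,y+2.5,46),(66,y+2.5,46)]
    q=((proj("top",J(p,P))-[298,148]+.5)*16).round().astype(int);cv2.polylines(im,[q],True,c,1)
q=((proj("top",J(p,[(-38,60,40),(60,60,40)]))-[298,148]+.5)*16).round().astype(int);cv2.polylines(im,[q],False,(0,255,255),1)
cv2.imwrite("pics/t9.png",im)
f=cv2.imread("pics/side0.png")
im=cv2.resize(f[183:223,318:368],None,fx=15,fy=15,interpolation=cv2.INTER_CUBIC)
for y in(166,171):
  for yy in (y-2.5,y+2.5):
    P=[(69,yy,13),(69,yy,46)]
    q=((proj("side",J(p,P))-[318,183]+.5)*15).round().astype(int);cv2.polylines(im,[q],False,(0,255,0) if y==166 else (0,0,255),1);print(y,yy,q.tolist())
cv2.imwrite("pics/s9.png",im)
```

```text
150 [[ 70.5 176.2  46. ]]
155 [[ 70.4 174.4  46. ]]
160 [[ 70.3 172.5  46. ]]
165 [[ 70.3 170.7  46. ]]
166 163.5 [[630, 319], [635, 174]]
166 168.5 [[629, 305], [635, 161]]
171 168.5 [[629, 305], [635, 161]]
171 173.5 [[629, 292], [634, 148]]
```

View pics/t9.png

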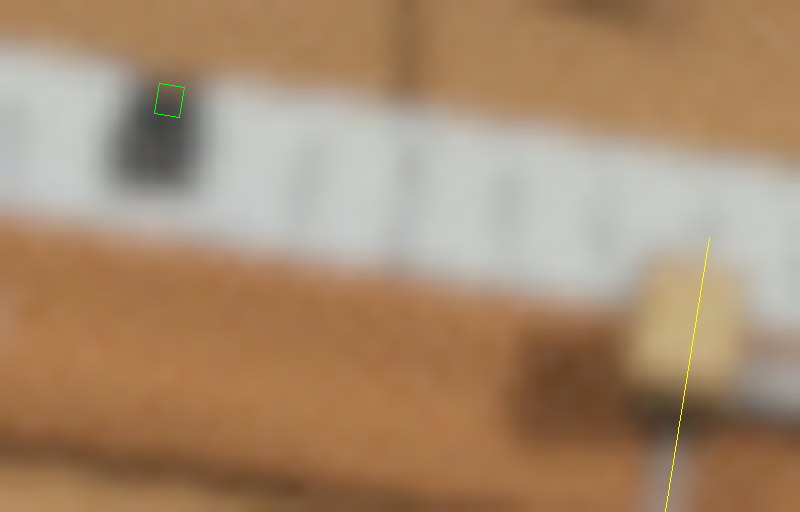

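View pics/s9.png

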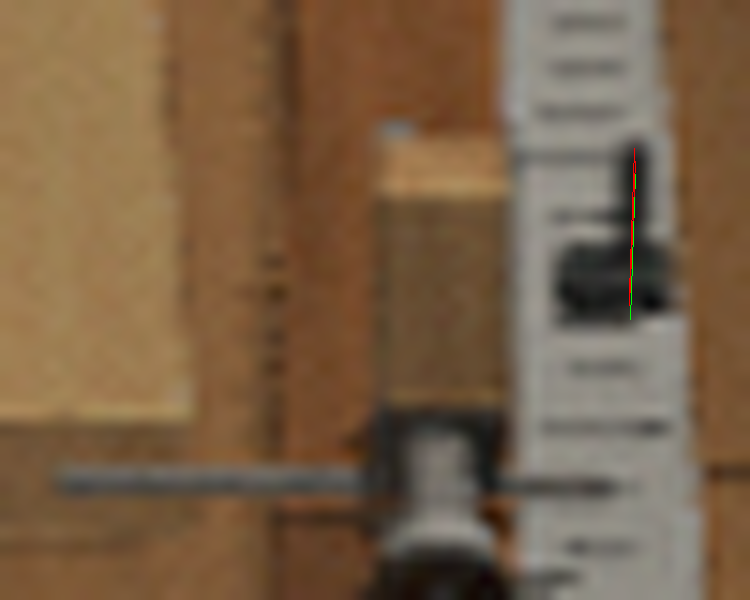

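Side view: the blade appears at jig y of about 161.2, and the mark at about 172 with the same bias. I pull about 11 mm more.

Call:
arm_command --rows '[[[0.0006, 0.004, 0, 0], [0.0013, 0.008, 0, 0], [0.0018, 0.0112, 0, 0], [0.0018, 0.0112, 0, 0], [0.0018, 0.0112, 0, 0]]]'

```text
t: 18.4
tool_pos: [626.3, 79.6, 68.7]
tool_rot: [0.704, 0.055, 0.705, -0.059]
wrist_force: [-1.6, -8.3, 5.3]
gripper_width: 23.4
```

Run:
```python
from h import *
p=np.load("jig.npy")
f=r.grab_frame("side");im=cv2.resize(cv2.cvtColor(f[175:215,318:368],cv2.COLOR_RGB2BGR),None,fx=15,fy=15,interpolation=cv2.INTER_CUBIC);cv2.imwrite("pics/s10.png",im)
s=r.get_state();print(s["tool_pos"],Ji(p,s["tool_pos"]),s["gripper_width"],s["wrist_force"])
for y in(165,169,173,177):
  q=proj("side",J(p,[[-38,y,40],[60,y,40],[69,y+2.5,46]]));print(y,((q-[318,175]+.5)*15).round().tolist())
```

```text
[626.3246813   79.55864324  68.68316066] [[ 30.71895087 169.14565029  68.68316066]] 23.668556552394914 [-3.04979277 -7.95002041  4.55228709]
165 [[84.0, 312.0], [588.0, 316.0], [635.0, 284.0]]
169 [[85.0, 302.0], [587.0, 306.0], [634.0, 273.0]]
173 [[86.0, 291.0], [587.0, 295.0], [633.0, 263.0]]
177 [[87.0, 281.0], [586.0, 285.0], [633.0, 252.0]]
```

View pics/s10.png

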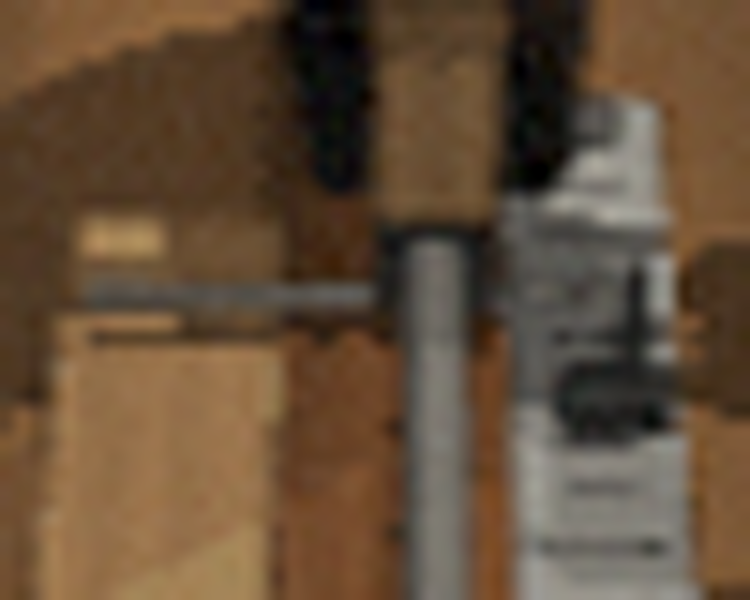

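The blade (row about 293, giving jig y of about 172) and the mark top (row about 264, also about 172) agree in the side view. I hold briefly, check for slip and check the batten.

Call:
arm_command --rows '[[[0, 0, 0, 0], [0, 0, 0, 0], [0, 0, 0, 0], [0, 0, 0, 0], [0, 0, 0, 0], [0, 0, 0, 0], [0, 0, 0, 0], [0, 0, 0, 0]]]'

```text
t: 19.45
tool_pos: [626.3, 79.5, 68.7]
tool_rot: [0.704, 0.055, 0.705, -0.059]
wrist_force: [-2.1, -8.8, 3.9]
gripper_width: 23.8
```

Run:
```python
from h import *
p=np.load("jig.npy")
f=r.grab_frame("side");b=cv2.cvtColor(f,cv2.COLOR_RGB2BGR);o=cv2.imread("pics/s5.png")
R=lambda x:cv2.resize(x[170:245,300:350],None,fx=7,fy=7,interpolation=cv2.INTER_CUBIC)
cv2.imwrite("pics/s11.png",np.hstack([R(o),R(b)]))
s=r.get_state();print(s["tool_pos"],Ji(p,s["tool_pos"]),s["gripper_width"],s["wrist_force"],abs(s["qd"]).max())
```

```text
[626.30456545  79.536251    68.65514034] [[ 30.70266039 169.12033863  68.65514034]] 23.867903702908034 [-1.71140034 -8.72675077  3.96336611] 0.0018323193903205396
```

View pics/s11.png

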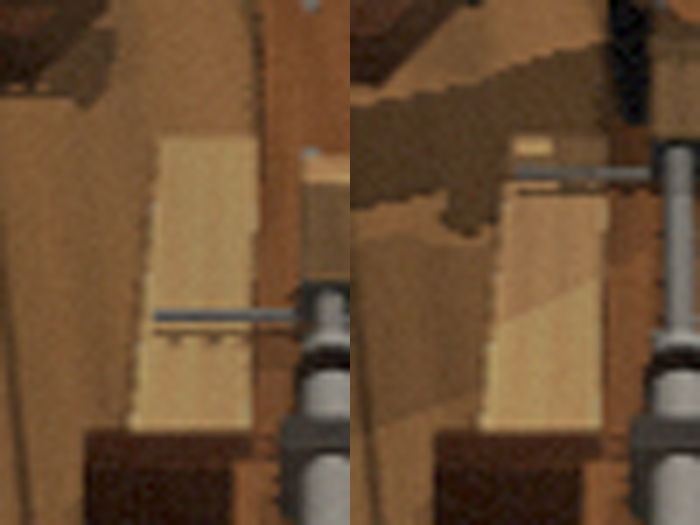

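The batten hasn't moved (near end at row 430 and far end at row 137 in both pictures), and the rod is held still. I'm handing the job in.

```bash
python3 -c "
from plant import r
print(r.job_done())"
```

```text
the job is handed in; nothing more can be done
None
```

I pushed the pale batten flat against the fence and up to the end stop without lifting it. I then took the rod's grip from above, pulled the rod out by about 108 mm, and handed the job in while still holding it.

**Batten:** Force rose against both the fence and the stop, to about 14 N and 12 N on the last push at each. The last side picture shows its ends on the same pixel rows as before the pull. One automatic angle fit disagreed, giving 0.03 rad. I put that down to the blade covering part of the batten, because its corner pixels gave under 0.01 rad.

**Pointer:** In the side view, the blade and the mark line up within about 1 mm. The mark's position along the rail came out between 168 and 169.5 mm across the two cameras. The distance the gripper moved puts the pointer at 167.7 mm. So I expect the pointer to be 1–2 mm off the mark at most, against the 5 mm allowed.

**Hold:** The gripper stood still for the last second before hand-in, with the grip 24 mm wide between the fingers and about 9 N of spring pull. I saw no bystander moved in the pictures, but I did not measure their positions again at the end.

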